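# Set the wrapper's infeed guide one hole narrower

### The job

Put the belt lever upright in neutral and leave it there; only then pull up the lock plunger's black knob, slide the lane guide one hole towards the fixed guide so that the lane gets narrower, and let the pin drop fully home in that next hole. Finish still gripping the plunger knob with the pin held fully home: do not let go. Leave the packs and everything else on the table where they are.

Things in the scene. Friction and masses are not known exactly. Their poses are not given: they have to be found in the camera images.
- belt_control: White control box, 130 (x) x 100 (y) x 70 mm high, fixed to the table, with the belt lever on top. Origin: centre of its underside; z up. The lever swings in its x-z plane. On its +y side, 26 mm from the middle, stands a low aluminium plate up to 106 mm above the table with a small dark tick (to 120 mm) that marks neutral.
- lever_hinge (a point): Lever's hinge axis (parallel to the control box's y axis), 80 mm above the table over the middle of the control box.
- lever_ball (a point): Centre of the black ball, 32 mm in diameter, at the end of the lever's 12 mm steel rod, 100 mm from the hinge. Smooth: pads closed on it along the hinge axis can slip off; fingers either side of it in the swing plane carry it surely.
- belt_lever (a joint): Angle of the belt lever in rad: 0 = upright (neutral); positive leans to the control box's -x side, towards the robot. Range -0.9 to 0.9; starts leaning towards the robot by 0.4 to 0.8. Stays where it is left (friction, about 1.5 N at the ball).
- infeed: Infeed lane unit, fixed to the table. Origin: on the table below the middle of the aluminium index tube, which lies along the unit's y axis (270 mm long, 36 mm wide, top at 80 mm) with a row of 12 mm holes at 30 mm pitch in its top (at y = -90, -60, -30, 0, 30, 60, 90 mm). The white-topped lane bed (surface at 50 mm) is on the +x side, x = 40 to 280 mm, y = -100 to 110 mm.
- fixed_guide (a point): Top of the fixed steel guide's inner face on the lane bed, 95 mm above the table; the guide runs along the infeed's x, its inner face at infeed y = +85 mm.
- moving_guide (a point): Top of the moving guide's inner face (towards the fixed guide), 92 mm above the table. The guide, 220 mm long along the infeed's x, is carried by the steel sleeve that slides on the index tube.
- guide_slide (a joint): Position of the sleeve with guide and plunger along the infeed's +y, in m: 0 = starting hole (infeed y = -30 mm), +0.030 = next hole towards the fixed guide (narrower lane). Range -0.06 to 0.12. Moves with about 2 N of friction once the pin is out; the pin blocks it (with 1.5 mm play either way) while it is in a hole.
- lock_plunger (a joint): Height of the spring-loaded lock plunger in m: 0 = pin fully home in a hole, 0.010 = pin just clear of the tube, 0.015 = upper stop. A spring presses it down with 6 N at 0 and 10.5 N at 0.015; away from a hole the pin rides on the tube at about 0.010 and snaps down when a hole comes under it.
- lock_knob: The plunger's upright black cylindrical knob on top of the sleeve, 30 mm in diameter, 28 mm high; origin: its centre, 124 mm above the table with the pin home, on the line of holes (infeed x = 0). Below it is a narrower boss (24 mm across, top at 106.5 mm) on the sleeve (60 x 44 mm, top at 94.5 mm). The knob moves with the plunger and the sleeve.
- pack0: Sealed tray, 64 x 70 x 27 mm, white with yellow lid, loose on the lane bed between the guides. Origin: centre of underside. Leave alone.
- pack1: Second such tray, farther along the lane. Leave alone.
- spanner: Steel spanner, 150 mm long, lying on the table on the robot's side of the infeed. Leave alone.
- jar: Jar, 64 mm across, 75 mm high, loose on the table. Leave alone.
- film_core: Cardboard core, 84 mm across, 90 mm high, standing on the table left of the infeed. Leave alone.
- bottle: White bottle, 72 mm across, 190 mm high, standing beyond the control box. Leave alone.
- pen_cup: Steel cup, 76 mm across, 100 mm high, standing right of the control box. Leave alone.
There are look-alikes about, which are no part of the job. Leave any blue or pink look-alike of the belt_control alone.

How it is judged:
By the outcome, as a careful person would: the job done as asked, in the order asked, and still so for the second after the job is handed in, while the arm keeps its last pose, push and grip.
It also fails if it takes over 43 s, if anything falls off the work surface, if the arm or the gripper's body presses on something with over 40 N, if the wrist force passes 120 N, or if a joint passes its speed limit or range.

### The arm

A 6-joint arm with a two-finger parallel gripper is mounted at the origin on the work surface. World frame = base frame: x ahead of the robot, y to its left, z up, the work surface at z = 0. Lengths are in mm, angles in rad, forces in N, time in s.
With the tool pointing down it reaches from about 250 to 725 mm from the base axis. Payload 4 kg.
Tool frame: the origin (TCP) lies midway between the tips of the shut fingers; the grasp point (between the pads) lies 19 mm behind it; z points along the fingers, y is the line along which they close (so a half turn about z gives the same grasp; the last joint's range is limited). The gripper opens to 85 mm and grips with 20 to 120 N. Pads are 22 mm wide; open, the fingers measure 114 mm over their backs; the gripper's body (76 mm by 85 mm) begins 54 mm behind the grasp point. The pads swing forward as they close: fully open they stand 13 mm farther back than shut.
Start: joints at [-1.191, 0.241, 0.005, 1.335, 0, 1.571], TCP at [185.365, -464.37, 231.306] pointing down, gripper open.
Joint ranges: [-2.72, 2.72], [-1.05, 1.87], [-1.09, 1.28], [-1.99, 2.15], [-1.42, 1.44], [-3.14, 3.14]. Speed limits (rad/s): [2.79, 2.79, 3.14, 3.14, 3.14, 3.14].

### API

Orientations are given as a unit quaternion [w, x, y, z].
In Python, from station import ctrl gives the robot as it stands.
- The arm moves only by the tool servo_tool, never from a script. Its argument "motion" is a list that holds one entry, the list of rows, each a list of 4 numbers: the shift along the tool's x, y, z in units of 25 mm (1.0 is 25 mm), then the turn about the tool's z in units of 5 degrees (1.0 is 5 degrees). In form: [[[dx, dy, dz, yaw], ...]]. A call has exactly 10 rows; each row shifts and turns the commanded pose from where the row before left it, along the tool's axes as they then stand; what a row does not reach is not made up. A row lasts 1/10 s, in which the tool goes at most 50 mm and 8.59 degrees, less where a joint would pass 70% of its speed; a pose out of reach is approached as far as the arm can. A call is refused whole if a number of a shift passes 1 or a number of a turn 1, either way. A call with a gripper value outside its range is refused whole. "jaw" is the closure in counts, from 0 (fully open) to 255 (shut), set as the call begins (left out, the last holds). The fingers move at their own pace and stop on an object; the grip force is fixed at half the most. Time passes only in rows, so rows that do not move let the fingers close, or fill a call up. It gives the time, the measured TCP pose, the force, the opening and the grip force at its end, in the units of the state.
- ctrl.get_obs(): the state, without advancing time (a new reading comes with each control period).
- ctrl.camera(name): name is "scene" or "side" or "wrist"; returns (picture, depth): 480x640x3 uint8, blue, green, red; 480x640 float32, mm along the optical axis (not along the pixel's ray), 0 where there is no reading.
- ctrl.camera_info(name): a dict with "K" (3x3 intrinsics, pixels), "k1" (the pictures are not rectified: a ray, as slopes to the right and down, at radius r is drawn at 1 + k1 r^2 times it, then the intrinsics apply), "R" (3x3) and "t" (3): a world point X has camera coordinates R X + t. Camera axes: x right, y down, z forward; pixel columns grow to the right and rows downward; lengths in mm; the calibration is good to about 2 mm. A picture is of the moment at which its call begins: read the wrist's pose just before it. camera_info takes no time and is no camera call; for the wrist camera it gives the pose at the moment of the call.
- ctrl.sign_off(): hands the job in; it is judged then, once.
The state is a dict: "t": time; "qpos": joint angles; "dq": joint speeds; "joint_torque": joint torques, N m; "position": TCP position; "ee_rot": TCP orientation; "wrist_force": force on the tool from outside, world axes, zero at the start; "ft_torque": the same for the moment, N m; "gripper_width": opening from 0.0 (shut) to 1.0 (fully open); "grip_force": force on a finger pad.
Only numpy, scipy, OpenCV 4.12 (cv2) and the standard library are available. Lean on these libraries where they do the work, as an engineer would, in place of code of your own. Each camera call takes 0.05 s, during which the arm holds its last target. There are 200 camera calls.

## Working session

There is one attempt and no reset: what is moved stays moved. The work goes in short steps, Python scripts to look and compute and a tool call to move; the robot and the scene stay as the last step left them, time stands still between calls to the robot, and variables do not carry over. Pictures are saved under pics/ and viewed, at most 13 in all, crops included, and the job is handed in when it is done.

Besides the shell and the picture viewer there is one more tool, called after ">>>" as name([rows], argument=value, ...), one row to a line, values as JSON. servo_tool: Moves the arm, as the interface text tells. Its arguments: {"type":"object","properties":{"motion":{"type":"array","items":{"type":"array","items":{"type":"array","items":{"type":"number"}}}},"jaw":{"type":"number"}},"required":["motion"]}

```bash
mkdir -p pics; ls; python3 - <<'E'
from station import ctrl
import cv2, numpy as np
o=ctrl.get_obs(); print(o)
for n in ("scene","side"):
    p,d=ctrl.camera(n); i=ctrl.camera_info(n); cv2.imwrite(f"pics/{n}0.png",p)
    np.savez(f"{n}0.npz",p=p,d=d,K=i["K"],k1=i["k1"],R=i["R"],t=i["t"]); print(n,i)
E
```

```text
pics
{'t': 0.0, 'qpos': array([-1.19099764e+00,  2.41410671e-01,  3.70824630e-03,  1.33519122e+00,
        2.89600322e-05,  1.57079946e+00]), 'dq': array([-0.00205689, -0.00033619, -0.00089771,  0.00055166, -0.00159697,
        0.00010456]), 'joint_torque': array([ 6.95749695e-04, -3.72313392e+01,  2.52410227e+01,  1.69196154e-02,
       -5.44590523e-05,  1.25809837e-06]), 'position': array([ 185.13887896, -463.77507225,  230.40800918]), 'ee_rot': array([-1.03253814e-03,  9.82022998e-01,  1.88758392e-01, -1.83726392e-04]), 'wrist_force': array([ 0.25076506,  0.40694467, -0.05580623]), 'ft_torque': array([-0.02306442, -0.0143517 , -0.00403099]), 'grip_force': 0.0, 'gripper_width': 1.001429937102244}
scene {'K': array([[487.85195429,   0.        , 315.03475773],
       [  0.        , 487.85195429, 234.47275245],
       [  0.        ,   0.        ,   1.        ]]), 'k1': -0.02699915680423676, 'R': array([[-0.30320198,  0.95292568,  0.00109918],
       [ 0.61885508,  0.19778424, -0.7601972 ],
       [-0.72462883, -0.22981307, -0.64969147]]), 't': array([ 226.91705844, -236.89208462, 1748.25498919])}
side {'K': array([[553.3655209 ,   0.        , 320.12761426],
       [  0.        , 553.3655209 , 232.74516095],
       [  0.        ,   0.        ,   1.        ]]), 'k1': -0.12215232170824737, 'R': array([[-0.76330961, -0.64598109, -0.00817779],
       [-0.4093175 ,  0.49337719, -0.7674882 ],
       [ 0.4998176 , -0.5824838 , -0.64101091]]), 't': array([ 377.644898  ,  347.60846609, 1410.41639531])}
```

View pics/scene0.png

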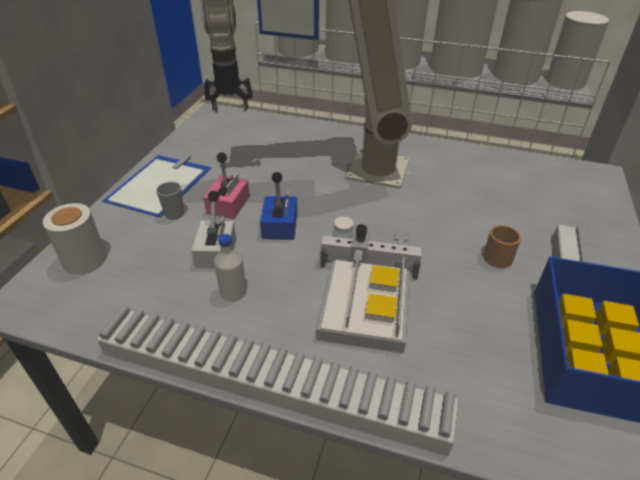

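View pics/side0.png

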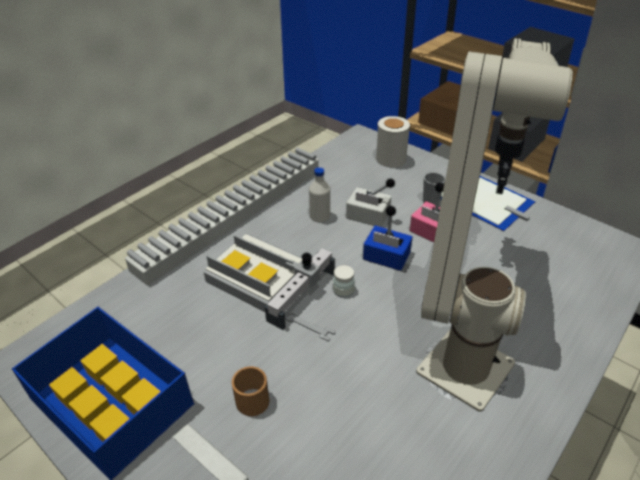

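The scene shows the white box near (215,242) with its ball at (213,196). The knob is at (361,232), and the tube runs from (322,250) to (420,262). In the side view the ball is at (391,183), the knob at (307,261) and the white box at (368,205).

```bash
cat > h.py <<'E'
import numpy as np, cv2
def load(n):
    return dict(np.load(n))
def ray(c,u,v):
    D=np.array([float(c["k1"]),0,0,0,0])
    x=cv2.undistortPoints(np.array([[[u,v]]],float),c["K"],D)[0,0]
    o=-c["R"].T@c["t"]; d=c["R"].T@np.array([*x,1]); return o,d/np.linalg.norm(d)
def plane(c,u,v,z):
    o,d=ray(c,u,v); return o+d*(z-o[2])/d[2]
def tri(r1,r2):
    (a,b),(e,f)=r1,r2
    s=np.linalg.lstsq(np.c_[b,-f],e-a,rcond=None)[0]
    p,q=a+s[0]*b,e+s[1]*f; return (p+q)/2,np.linalg.norm(p-q)
def cloud(c):
    h,w=c["d"].shape; g=np.indices((h,w))[::-1].reshape(2,-1).T.astype(float)
    x=cv2.undistortPoints(g[:,None],c["K"],np.array([float(c["k1"]),0,0,0,0]))[:,0]
    P=np.c_[x,np.ones(len(x))]*c["d"].reshape(-1,1)
    return ((P-c["t"])@c["R"]).reshape(h,w,3)
def darkblob(c,u,v,r,th=60):
    g=c["p"].max(2)[v-r:v+r+1,u-r:u+r+1]; m=(g<th).astype(np.uint8)
    n,l,s,ce=cv2.connectedComponentsWithStats(m)
    k=min(range(1,n),key=lambda i:np.hypot(*(ce[i]-r))-0.01*s[i,4]); return ce[k]+[u-r,v-r],s[k]
E
python3 - <<'E'
from h import *
S,T=load("scene0.npz"),load("side0.npz")
for nm,a,b in (("ball",(213,196),(391,183)),("knob",(361,231),(307,260))):
    pa,sa=darkblob(S,*a,11); pb,sb=darkblob(T,*b,11)
    print(nm,pa,sa,pb,sb,tri(ray(S,*pa),ray(T,*pb)))
for n,c in(("scene",S),("side",T)):
    W=cloud(c); g=c["p"].astype(int)
    for nm,(u0,v0,u1,v1),zl,zh in (("box",((185,205,245,275) if n=="scene" else (335,180,400,230))),60,76),)[0:0] if 0 else (("box",((185,205,245,275) if n=="scene" else (335,180,400,230)),62,76),("tube",((310,225,430,280) if n=="scene" else (255,245,345,335)),73,86)):
        w=W[v0:v1,u0:u1].reshape(-1,3); k=(w[:,2]>zl)&(w[:,2]<zh); q=w[k]
        print(n,nm,k.sum(),q[:,2].mean(),cv2.minAreaRect(q[:,:2].astype(np.float32)),np.percentile(q,[1,99],axis=0))
for n,c,(u0,v0,u1,v1) in(("s",S,(180,170,440,350)),("t",T,(200,160,420,340))):
    k=800/(u1-u0) ; k=min(k,600/(v1-v0)); cv2.imwrite(f"pics/{n}crop.png",cv2.resize(c["p"][v0:v1,u0:u1],None,fx=k,fy=k,interpolation=cv2.INTER_CUBIC))
E
```

```text
File "<stdin>", line 8
    for nm,(u0,v0,u1,v1),zl,zh in (("box",((185,205,245,275) if n=="scene" else (335,180,400,230))),60,76),)[0:0] if 0 else (("box",((185,205,245,275) if n=="scene" else (335,180,400,230)),62,76),("tube",((310,225,430,280) if n=="scene" else (255,245,345,335)),73,86)):
                                                                                                           ^
SyntaxError: unmatched ')'
```

```bash
python3 - <<'E'
from h import *
S,T=load("scene0.npz"),load("side0.npz")
for nm,a,b in (("ball",(213,196),(391,183)),("knob",(361,231),(307,260))):
    pa,sa=darkblob(S,*a,11); pb,sb=darkblob(T,*b,11)
    print(nm,pa,sa,pb,sb,tri(ray(S,*pa),ray(T,*pb)))
R={"scene":((185,205,245,275),(310,225,430,280)),"side":((335,180,400,230),(255,245,345,335))}
for n,c in(("scene",S),("side",T)):
    W=cloud(c)
    for nm,(u0,v0,u1,v1),zl,zh in (("box",R[n][0],62,76),("tube",R[n][1],73,86)):
        w=W[v0:v1,u0:u1].reshape(-1,3); q=w[(w[:,2]>zl)&(w[:,2]<zh)]
        print(n,nm,len(q),q[:,2].mean(),cv2.minAreaRect(q[:,:2].astype(np.float32)),np.percentile(q,[1,99],axis=0).round())
for n,c,(u0,v0,u1,v1) in(("s",S,(180,170,440,350)),("t",T,(200,160,420,340))):
    k=min(800/(u1-u0),600/(v1-v0)); cv2.imwrite(f"pics/{n}crop.png",cv2.resize(c["p"][v0:v1,u0:u1],None,fx=k,fy=k,interpolation=cv2.INTER_CUBIC))
E
```

```text
ball [216.45217391 193.87826087] [  7   1  16  15 115] [389.71153846 182.88461538] [ 6  7  8  8 52] (array([ 508.5571302 , -365.54835844,  156.28249285]), np.float64(0.5608617640496114))
knob [360.72580645 232.41129032] [  7   5   9  16 124] [306.5042735  260.63247863] [  6   4   9  16 117] (array([501.18234012,  49.44894219, 115.76336753]), np.float64(1.5451317517908827))
scene box 746 69.27609085139854 ((624.5913696289062, -326.7151184082031), (248.8563690185547, 126.5103530883789), 32.366798400878906) [[ 514. -410.   63.]
 [ 654. -308.   76.]]
scene tube 1326 77.8394015024886 ((535.99169921875, 70.57677459716797), (260.31671142578125, 189.7132568359375), 77.65768432617188) [[439. -49.  73.]
 [616. 208.  85.]]
side box 525 69.17975854411105 ((550.6558837890625, -307.4915771484375), (141.69805908203125, 222.72323608398438), 31.526931762695312) [[ 445. -408.   63.]
 [ 641. -237.   76.]]
side tube 1383 78.76894447059253 ((504.92169189453125, 74.47294616699219), (257.2796325683594, 253.86593627929688), 45.307579040527344) [[415. -48.  73.]
 [666. 214.  86.]]
```

View pics/scrop.png

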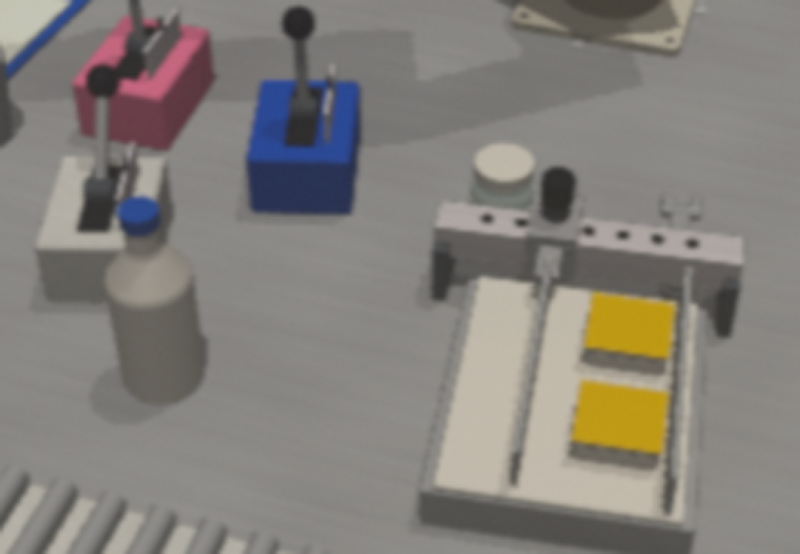

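The crop shows seven hole positions at 30 mm pitch, with the sleeve on the third from the left, and the fixed guide at the right. I read these crop pixels: ball (104,81), knob top (559,179), holes (487,218) to (692,243), box top corners (62,158), (170,160), (165,252), (38,247).

```bash
python3 - <<'E'
from h import *
S,T=load("scene0.npz"),load("side0.npz")
k=800/260
f=lambda x,y:(180+(x+.5)/k-.5,170+(y+.5)/k-.5)
H=np.array([plane(S,*f(*p),80)[:2] for p in((487,218),(521,222),(588,231),(623,235),(657,239),(692,243))])
ys=np.array([-90,-60,0,30,60,90.])
A=np.linalg.lstsq(np.c_[ys,np.ones(6)],H,rcond=None)[0]; print("infeed o",A[1],"dir",A[0],np.linalg.norm(A[0]),"yaw",np.degrees(np.arctan2(-A[0][0],A[0][1])))
print("knob pred",A[1]-30*A[0]); print("knobtop",plane(S,*f(559,179),138))
B=np.array([plane(S,*f(*p),70)[:2] for p in((62,158),(170,160),(165,252),(38,247))]); print("box",B,B.mean(0),np.linalg.norm(B-np.roll(B,1,0),axis=1))
b=f(104,81); pb,_=darkblob(T,391,183,11); print(tri(ray(S,*b),ray(T,*pb)))
E
```

```text
infeed o [499.93030005  79.12423653] dir [-0.12298885  0.99184776] 0.9994439676557688 yaw 7.068579703534485
knob pred [503.6199656   49.36880361]
knobtop [507.97778468  50.74671249 138.        ]
box [[ 538.93323303 -416.21344305]
 [ 510.76715635 -318.1555189 ]
 [ 628.73744743 -268.49604565]
 [ 656.8109016  -377.44171678]] [ 583.8121846 -345.0766811] [124.09025549 102.02295998 127.99630019 112.50456918]
(array([ 513.20166572, -373.20868207,  150.34452998]), np.float64(0.9622136912898631))
```

View pics/tcrop.png

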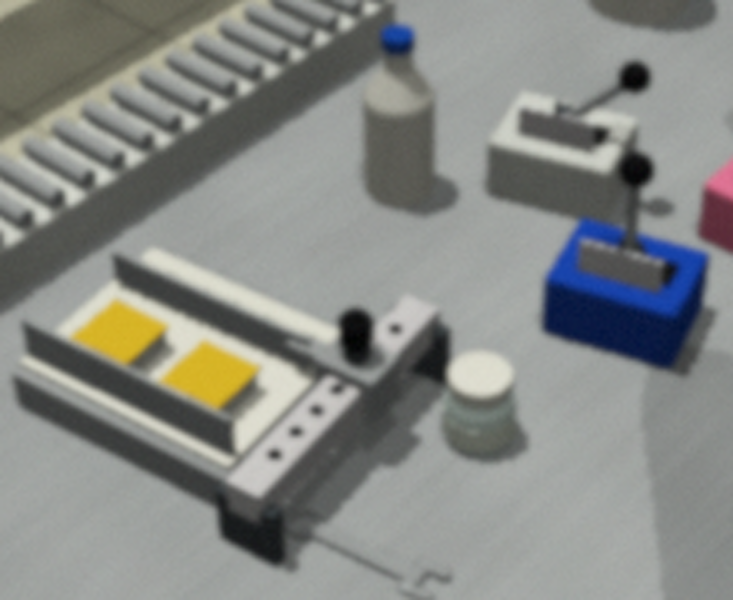

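The side crop agrees with the scene view: ball at (634,77), box top corners at about (521,95), (637,128) and (490,143), and the bottle clear of the box. The box yaw is about 18°, its centre is near (584,-345), and the lever leans about 0.8 rad. I'll move towards the ball and check it with the wrist camera.

```bash
cat >> h.py <<'E'
def pose(o):
    w,x,y,z=o["ee_rot"]; 
    return o["position"],np.degrees(np.arctan2(2*(x*y+w*z),1-2*(y*y+z*z)))   # yaw of tool x
def rows(p,yaw,tp,tyaw,n):
    "equal world steps; tool z straight down"
    s=(np.array(tp)-p)/n; dy=-(tyaw-yaw)/n/5; a=np.radians(yaw); out=[]
    for i in range(n):
        X=np.array([np.cos(a),np.sin(a)]); Y=np.array([np.sin(a),-np.cos(a)])
        out.append([round(float(v),2) for v in (X@s[:2]/25,Y@s[:2]/25,-s[2]/25,dy)]); a-=np.radians(5*dy)
    return out
E
python3 - <<'E'
from h import *
from station import ctrl
S=load("scene0.npz");k=800/260
f=lambda x,y:(180+(x+.5)/k-.5,170+(y+.5)/k-.5)
print("bottle",plane(S,*f(139,200),190)); 
p,y=pose(ctrl.get_obs()); print(p,y)
R=rows(p,y,[495,-375,300],y+86,20); print(R[:10]);print(R[10:])
E
```

```text
bottle [ 695.45258096 -245.70446103  190.        ]
[ 185.15514473 -463.85577197  230.48528016] 21.760211322205766
[[0.64, 0.06, -0.14, -0.86], [0.63, 0.11, -0.14, -0.86], [0.62, 0.16, -0.14, -0.86], [0.61, 0.21, -0.14, -0.86], [0.59, 0.25, -0.14, -0.86], [0.57, 0.3, -0.14, -0.86], [0.55, 0.34, -0.14, -0.86], [0.52, 0.38, -0.14, -0.86], [0.49, 0.42, -0.14, -0.86], [0.46, 0.45, -0.14, -0.86]]
[[0.42, 0.48, -0.14, -0.86], [0.39, 0.52, -0.14, -0.86], [0.35, 0.54, -0.14, -0.86], [0.31, 0.57, -0.14, -0.86], [0.26, 0.59, -0.14, -0.86], [0.22, 0.61, -0.14, -0.86], [0.17, 0.62, -0.14, -0.86], [0.12, 0.63, -0.14, -0.86], [0.08, 0.64, -0.14, -0.86], [0.03, 0.64, -0.14, -0.86]]
```

>>> servo_tool([
  [[0.64, 0.06, -0.14, -0.86], [0.63, 0.11, -0.14, -0.86], [0.62, 0.16, -0.14, -0.86], [0.61, 0.21, -0.14, -0.86], [0.59, 0.25, -0.14, -0.86], [0.57, 0.3, -0.14, -0.86], [0.55, 0.34, -0.14, -0.86], [0.52, 0.38, -0.14, -0.86], [0.49, 0.42, -0.14, -0.86], [0.46, 0.45, -0.14, -0.86]],
], jaw=0)

```text
t: 1.1
position: [340.4, -419.9, 265.9]
ee_rot: [-0.001, 0.844, 0.537, -0.0]
wrist_force: [-0.3, -0.1, 0.9]
gripper_width: 1.0
grip_force: 0.0
```

>>> servo_tool([
  [[0.42, 0.48, -0.14, -0.86], [0.39, 0.52, -0.14, -0.86], [0.35, 0.54, -0.14, -0.86], [0.31, 0.57, -0.14, -0.86], [0.26, 0.59, -0.14, -0.86], [0.22, 0.61, -0.14, -0.86], [0.17, 0.62, -0.14, -0.86], [0.12, 0.63, -0.14, -0.86], [0.08, 0.64, -0.14, -0.86], [0.03, 0.64, -0.14, -0.86]],
])

```text
t: 2.1
position: [495.3, -375.5, 300.7]
ee_rot: [-0.001, 0.588, 0.809, 0.0]
wrist_force: [0.3, -0.5, -0.8]
gripper_width: 1.003
grip_force: 0.0
```

```bash
cat > look.py <<'E'
import sys; from h import *; from station import ctrl
n,cam=sys.argv[1:3]
o=ctrl.get_obs(); i=ctrl.camera_info(cam); p,d=ctrl.camera(cam)
cv2.imwrite(f"pics/{n}.png",p); np.savez(n+".npz",p=p,d=d,K=i["K"],k1=i["k1"],R=i["R"],t=i["t"])
print(o["t"],*pose(o),"F",o["wrist_force"].round(1),"w",o["gripper_width"],o["grip_force"],"cam",(-i["R"].T@i["t"]).round())
E
python3 look.py w1 wrist
```

```text
2.1 [ 495.28265456 -375.53563216  300.68985507] 107.9400371066395 F [ 0.3 -0.5 -0.8] w 1.0027847777907217 0.0 cam [ 472. -307.  443.]
```

View pics/w1.png

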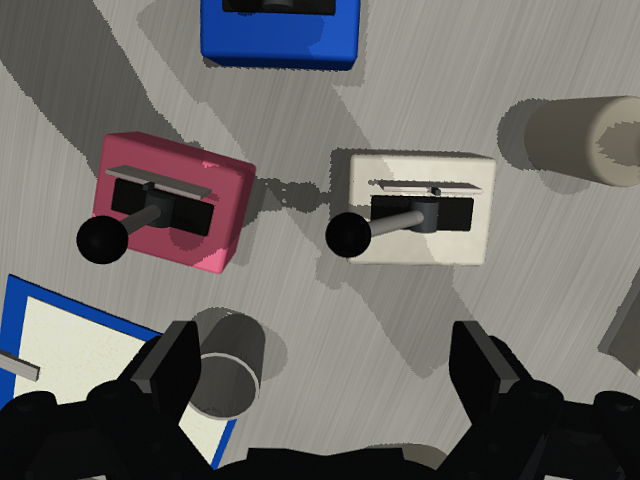

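In the wrist view the ball is at (348,235), r≈22, and the box top runs from (349,156) to (490,264) with the neutral tick at (435,190). Next I compute positions.

```bash
python3 - <<'E'
from h import *
C=load("w1.npz"); T=load("side0.npz"); W=cloud(C)
pb,sb=darkblob(C,348,235,30,45); print(pb,sb)
pt,_=darkblob(T,391,183,11)
print("tri side",tri(ray(C,*pb),ray(T,*pt)), "depth", W[235,348])
# box top by white mask
p=C["p"].astype(int); w=((W[...,2]>64)&(W[...,2]<75)); m=np.zeros(w.shape,np.uint8); m[140:280,335:510]=w[140:280,335:510]*255
m=cv2.morphologyEx(m,cv2.MORPH_OPEN,np.ones((5,5)))
v,u=np.nonzero(m); P=W[v,u]; r=cv2.minAreaRect(P[:,:2].astype(np.float32)); print("box",len(P),P[:,2].mean(),r,cv2.boxPoints(r))
for q in((349,156),(495,158),(486,264),(350,264)): print(q,plane(C,*q,70)[:2])
print("hub",plane(C,425,215,90),"tick",plane(C,436,190,120))
E
```

```text
[347.90414348 234.39084725] [   8    7   45   46 1617]
tri side (array([ 512.47462121, -374.53418279,  149.36179251]), np.float64(3.117283908125173)) depth [ 508.90182709 -371.40942026  167.90530896]
box 10209 69.67587806566372 ((576.6456298828125, -354.6944885253906), (129.68699645996094, 100.66526794433594), 17.379287719726562) [[ 499.7282  -326.02808]
 [ 529.79645 -422.09784]
 [ 653.56305 -383.3609 ]
 [ 623.4948  -287.29114]]
(349, 156) [ 500.40593871 -328.33583414]
(495, 158) [ 620.98802644 -289.69857381]
(486, 264) [ 652.35098969 -381.1030712 ]
(350, 264) [ 532.45862287 -419.72282853]
hub [ 575.12396131 -353.35873796   90.        ] tick [ 567.3146189  -328.76044125  120.        ]
```

>>> servo_tool([
  [[-0.03, 0.16, 0.4, 0.1], [-0.04, 0.16, 0.6, 0], [-0.04, 0.16, 0.8, 0], [-0.03, 0.16, 0.9, 0], [0, 0, 0.9, 0], [0, 0, 0.9, 0], [0, 0, 0.8, 0], [0, 0, 0.5, 0], [0, 0, 0.4, 0], [0, 0, 0.14, 0]],
], jaw=105)

```text
t: 3.15
position: [510.4, -374.3, 141.5]
ee_rot: [-0.001, 0.593, 0.805, -0.0]
wrist_force: [0.2, -0.3, 0.3]
gripper_width: 0.588
grip_force: 0.0
```

```bash
python3 look.py w2 wrist
```

```text
3.15 [ 510.35447046 -374.27596939  141.5157152 ] 107.20907678498183 F [ 0.2 -0.3  0.3] w 0.5878401843866079 0.0 cam [ 488. -305.  284.]
```

View pics/w2.png

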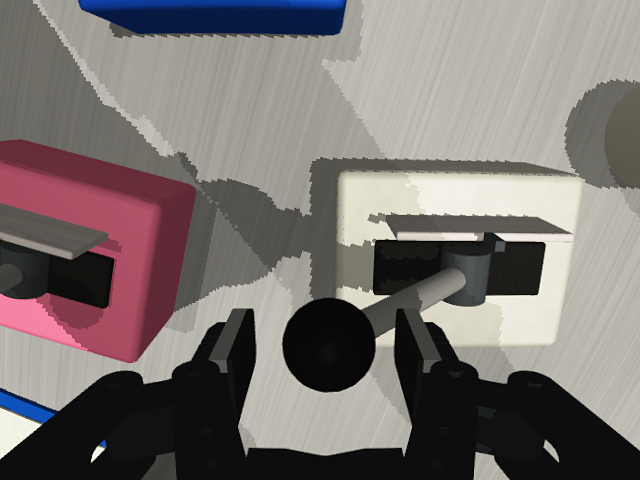

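The ball sits midway between the pads: it is at (328,345), with the pads at x≈248 and 400. I'll narrow the jaw to a loose fit and carry the lever along its arc.

>>> servo_tool([
  [[0, 0, 0, 0], [0, 0, 0, 0], [0, 0.18, -0.16, 0], [0, 0.19, -0.15, 0], [0, 0.2, -0.14, 0], [0, 0.2, -0.13, 0], [0, 0.21, -0.11, 0], [0, 0.22, -0.1, 0], [0, 0.18, -0.07, 0], [0, 0.19, -0.06, 0]],
], jaw=145)

```text
t: 4.2
position: [549.1, -363.0, 166.7]
ee_rot: [0.001, 0.593, 0.805, -0.0]
wrist_force: [-3.3, -1.3, 1.6]
gripper_width: 0.428
grip_force: 1.6
```

>>> servo_tool([
  [[0, 0.25, -0.06, 0], [0, 0.24, -0.05, 0], [0, 0.21, -0.03, 0], [0, 0.18, -0.02, 0], [0, 0.14, -0.02, 0], [0, 0.1, 0, 0], [0, 0.07, 0, 0], [0, 0, 0, 0], [0, 0, 0, 0], [0, 0, 0, 0]],
])

```text
t: 5.2
position: [577.3, -353.8, 170.1]
ee_rot: [0.0, 0.593, 0.805, 0.0]
wrist_force: [-1.0, -0.1, -0.4]
gripper_width: 0.432
grip_force: 0.0
```

>>> servo_tool([
  [[0, 0, 0, 0], [0, 0, 0, 0], [0, 0, 0, 0], [0, 0, 0, 0], [0, 0, 0, 0], [0, 0, 0, 0], [0, 0, 0, 0], [0, 0, 0, 0], [0, 0, 0, 0], [0, 0, 0, 0]],
], jaw=200)

```text
t: 6.2
position: [577.0, -354.0, 170.6]
ee_rot: [0.0, 0.593, 0.805, -0.0]
wrist_force: [-2.4, 0.6, 4.7]
gripper_width: 0.339
grip_force: 59.3
```

```bash
python3 look.py w3 wrist; python3 - <<'E'
from h import *
from station import ctrl
p,y=pose(ctrl.get_obs()); d=p[:2]-[576.6,-354.7]; a=np.radians(17.4)
print("box frame",d@[np.cos(a),np.sin(a)],d@[-np.sin(a),np.cos(a)])
C=load("w3.npz"); pb,s=darkblob(C,325,345,60,45); print(pb,s,plane(C,*pb,180))
E
```

```text
6.2 [ 576.9981049  -354.0184702   170.58660633] 107.2594833742151 F [-2.4  0.6  4.7] w 0.33936363670521386 59.31988477706909 cam [ 555. -285.  313.]
box frame 0.5966485270433924 0.5353286051408752
[324.82925244 348.37963164] [   0   12  121  109 9230] [ 577.18241422 -357.38863901  180.        ]
```

View pics/w3.png

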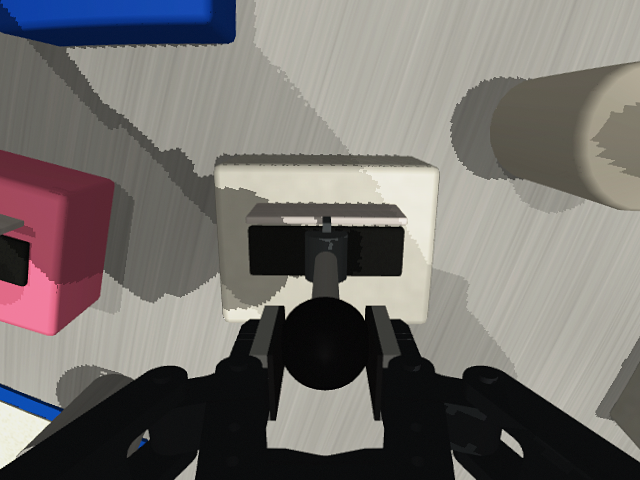

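The lever is upright: ball (325,345), hub (326,255) and tick (326,222) line up in the picture. I'll release it, rise, and head for the knob.

>>> servo_tool([
  [[0, 0, 0, 0], [0, 0, 0, 0], [0, 0, 0, 0], [0, 0, -0.2, 0], [0, 0, -0.5, 0], [0, 0, -0.9, 0], [0, 0, -1, 0], [0, 0, -1, 0], [0, 0, -1, 0], [0, 0, -0.6, 0]],
], jaw=80)

```text
t: 7.25
position: [577.6, -354.3, 304.4]
ee_rot: [0.003, 0.593, 0.805, 0.0]
wrist_force: [-0.7, 0.0, 1.1]
gripper_width: 0.68
grip_force: 0.0
```

```bash
python3 look.py w4 wrist; python3 - <<'E'
from h import *
from station import ctrl
C=load("w4.npz"); pb,s=darkblob(C,325,320,60,45); print(pb,s,plane(C,*pb,180))
p,y=pose(ctrl.get_obs()); R=rows(p,y,[506,50,260],187.0,20); print(R[:10]);print(R[10:])
E
```

```text
7.25 [ 577.625372   -354.31882906  304.40988446] 107.2602330780265 F [-0.7  0.   1.1] w 0.6799148432855918 0.0 cam [ 555. -285.  447.]
[323.      260.40625] [49  0 19  2 32] [ 580.74840109 -369.91515694  180.        ]
[[0.82, 0.1, 0.09, -0.8], [0.81, 0.16, 0.09, -0.8], [0.79, 0.21, 0.09, -0.8], [0.78, 0.27, 0.09, -0.8], [0.76, 0.32, 0.09, -0.8], [0.73, 0.37, 0.09, -0.8], [0.7, 0.42, 0.09, -0.8], [0.67, 0.47, 0.09, -0.8], [0.64, 0.52, 0.09, -0.8], [0.6, 0.56, 0.09, -0.8]]
[[0.56, 0.6, 0.09, -0.8], [0.52, 0.64, 0.09, -0.8], [0.47, 0.67, 0.09, -0.8], [0.42, 0.7, 0.09, -0.8], [0.37, 0.73, 0.09, -0.8], [0.32, 0.76, 0.09, -0.8], [0.27, 0.78, 0.09, -0.8], [0.21, 0.79, 0.09, -0.8], [0.16, 0.81, 0.09, -0.8], [0.1, 0.82, 0.09, -0.8]]
```

```bash
python3 - <<'E'
from h import *
C=load("w4.npz"); pb,s=darkblob(C,325,240,40,45); q=plane(C,*pb,180); d=q[:2]-[576.6,-354.7]; a=np.radians(17.4)
print(pb,s,q,d@[np.cos(a),np.sin(a)])
E
```

```text
[324.0003126 226.0681463] [   0    0   81   62 3199] [ 574.57136993 -347.79631263  180.        ] 0.1286835134592561
```

>>> servo_tool([
  [[0.82, 0.1, 0.09, -0.8], [0.81, 0.16, 0.09, -0.8], [0.79, 0.21, 0.09, -0.8], [0.78, 0.27, 0.09, -0.8], [0.76, 0.32, 0.09, -0.8], [0.73, 0.37, 0.09, -0.8], [0.7, 0.42, 0.09, -0.8], [0.67, 0.47, 0.09, -0.8], [0.64, 0.52, 0.09, -0.8], [0.6, 0.56, 0.09, -0.8]],
])

```text
t: 8.3
position: [540.2, -151.0, 278.2]
ee_rot: [0.0, 0.28, 0.96, 0.0]
wrist_force: [-0.2, -0.5, 0.2]
gripper_width: 0.688
grip_force: 0.0
```

>>> servo_tool([
  [[0.56, 0.6, 0.09, -0.8], [0.52, 0.64, 0.09, -0.8], [0.47, 0.67, 0.09, -0.8], [0.42, 0.7, 0.09, -0.8], [0.37, 0.73, 0.09, -0.8], [0.32, 0.76, 0.09, -0.8], [0.27, 0.78, 0.09, -0.8], [0.21, 0.79, 0.09, -0.8], [0.16, 0.81, 0.09, -0.8], [0.1, 0.82, 0.09, -0.8]],
])

```text
t: 9.3
position: [503.7, 51.1, 255.7]
ee_rot: [0.0, -0.065, 0.998, 0.0]
wrist_force: [0.8, -0.5, 0.6]
gripper_width: 0.686
grip_force: 0.0
```

```bash
python3 look.py w5 wrist
```

```text
9.3 [503.71259872  51.11982588 255.71166468] -172.5800657702003 F [ 0.8 -0.5  0.6] w 0.6858019912400799 0.0 cam [430.  41. 398.]
```

View pics/w5.png

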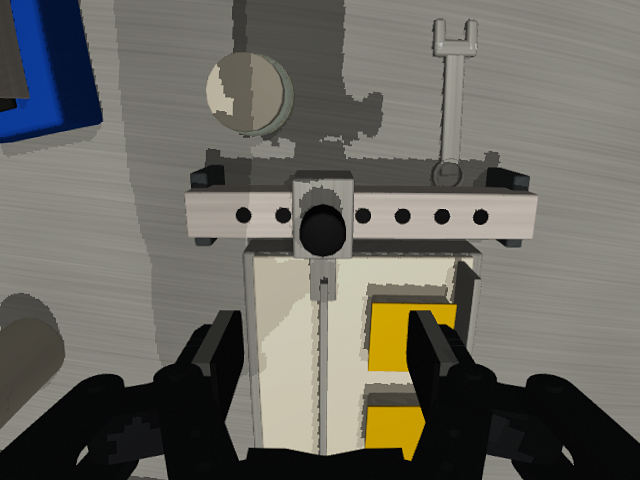

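The knob top is at (323,231), r≈23. The holes lie in a row at y≈215, at x = 244, 283, 363, 403, 442, 481, so the gripper is aligned with the tube.

```bash
python3 - <<'E'
from h import *
from station import ctrl
C=load("w5.npz")
H=np.array([plane(C,u,v,80)[:2] for u,v in((244,215.5),(283,215.5),(363,216),(403,216),(442,216),(480.5,216.5))])
ys=np.array([-90,-60,0,30,60,90.]); A=np.linalg.lstsq(np.c_[ys,np.ones(6)],H,rcond=None)[0]
print(A,np.linalg.norm(A[0]),np.degrees(np.arctan2(-A[0][0],A[0][1])),"hole0",A[1]-30*A[0])
g=cv2.GaussianBlur(C["p"].max(2),(3,3),0)[200:262,292:352]; print("blob",darkblob(C,323,231,32,40))
print("knobtop",plane(C,323,230.5,138))
p,y=pose(ctrl.get_obs());print(p,y)
E
```

```text
[[-1.26227962e-01  9.90964206e-01]
 [ 4.96034189e+02  7.90531144e+01]] 0.9989712485215783 7.2591826079159105 hole0 [499.82102823  49.32418821]
blob (array([322.45765387, 230.26144135]), array([   9,    5,   46,   53, 1901], dtype=int32))
knobtop [496.54075719  48.90653283 138.        ]
[502.9517664   53.79884136 255.32421461] -172.30278996596203
```

>>> servo_tool([
  [[0.08, -0.08, 0.3, 0.1], [0.08, -0.08, 0.6, 0], [0, 0, 0.7, 0], [0, 0, 0.7, 0], [0, 0, 0.6, 0], [0, 0, 0.4, 0], [0, 0, 0.3, 0], [0, 0, 0, 0], [0, 0, 0, 0], [0, 0, 0, 0]],
], jaw=75)

```text
t: 10.35
position: [501.0, 45.8, 166.1]
ee_rot: [0.001, -0.059, 0.998, -0.0]
wrist_force: [0.5, 0.2, 0.4]
gripper_width: 0.706
grip_force: 0.0
```

```bash
python3 look.py w6 wrist;  python3 - <<'E'
from h import *
C=load("w6.npz")
print("blob",darkblob(C,325,300,60,35))
E
```

```text
10.35 [501.01834936  45.82131092 166.09250756] -173.25137012686204 F [0.5 0.2 0.4] w 0.7060684003868927 0.0 cam [428.  37. 308.]
blob (array([332.40522876, 285.77404295]), array([  35,    4,   67,   82, 4284], dtype=int32))
```

View pics/w6.png

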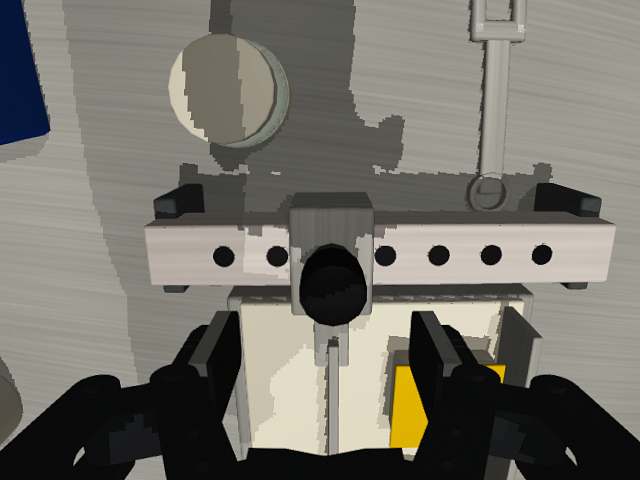

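```bash
 python3 - <<'E'
from h import *
from station import ctrl
C=load("w6.npz")
print(plane(C,333,291.5,138), [plane(C,u,256,80) for u in (277,386)], pose(ctrl.get_obs()))
E
```

```text
[497.08170654  48.62159672 138.        ] [array([503.3242134 ,  19.17689571,  80.        ]), array([496.23253072,  79.28657026,  80.        ])] (array([501.00582414,  45.88353541, 166.10581899]), np.float64(-173.24580998679616))
```

The knob top is at (333,292) and the pad midline at x≈325. I shift about 4 mm along tool y, descend and close.

>>> servo_tool([
  [[0.04, 0.08, 0.1, -0.1], [0.04, 0.07, 0.3, 0], [0, 0, 0.4, 0], [0, 0, 0.4, 0], [0, 0, 0.4, 0], [0, 0, 0.3, 0], [0, 0, 0.2, 0], [0, 0, 0.2, 0], [0, 0, 0, 0], [0, 0, 0, 0]],
])

```text
t: 11.4
position: [498.1, 49.3, 107.9]
ee_rot: [0.0, -0.063, 0.998, -0.0]
wrist_force: [0.3, -0.2, 0.2]
gripper_width: 0.702
grip_force: 0.0
```

>>> servo_tool([
  [[0, 0, 0, 0], [0, 0, 0, 0], [0, 0, 0, 0], [0, 0, 0, 0], [0, 0, 0, 0], [0, 0, 0, 0], [0, 0, 0, 0], [0, 0, 0, 0], [0, 0, 0, 0], [0, 0, 0, 0]],
], jaw=220)

```text
t: 12.4
position: [498.3, 49.3, 108.5]
ee_rot: [0.001, -0.063, 0.998, -0.0]
wrist_force: [-0.8, -1.1, 5.3]
gripper_width: 0.334
grip_force: 59.0
```

```bash
python3 look.py w7 wrist
```

```text
12.4 [498.32651795  49.30290436 108.46153984] -172.74396045975584 F [-0.8 -1.1  5.3] w 0.33390626668107853 58.97082030773163 cam [425.  40. 251.]
```

View pics/w7.png

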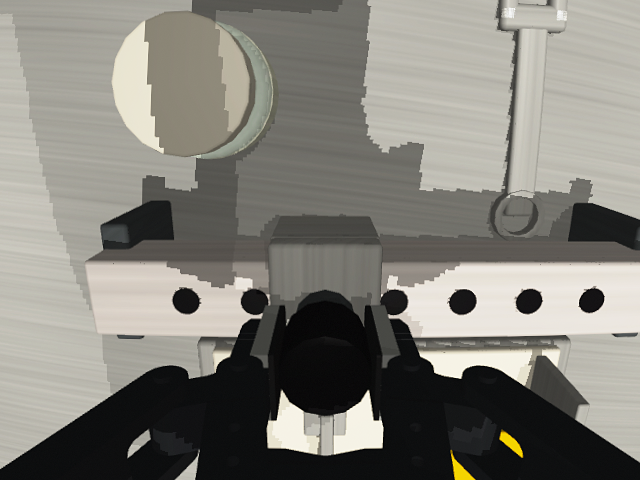

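The knob at (325,350) is gripped squarely at a width of 28 mm. Next I lift it 13 mm.

>>> servo_tool([
  [[0, 0, -0.1, 0], [0, 0, -0.1, 0], [0, 0, -0.1, 0], [0, 0, -0.1, 0], [0, 0, -0.1, 0], [0, 0, -0.02, 0], [0, 0, 0, 0], [0, 0, 0, 0], [0, 0, 0, 0], [0, 0, 0, 0]],
])

```text
t: 13.45
position: [498.1, 49.3, 120.5]
ee_rot: [0.0, -0.063, 0.998, -0.0]
wrist_force: [4.5, -0.4, -10.2]
gripper_width: 0.331
grip_force: 59.8
```

>>> servo_tool([
  [[0, 0.1, 0, 0], [0, 0.15, 0, 0], [0, 0.2, 0, 0], [0, 0.2, 0, 0], [0, 0.2, 0, 0], [0, 0.15, 0, 0], [0, 0.1, 0, 0], [0, 0.1, 0, 0], [0, 0, 0, 0], [0, 0, 0, 0]],
])

```text
t: 14.45
position: [494.4, 79.1, 120.5]
ee_rot: [0.0, -0.063, 0.998, -0.0]
wrist_force: [4.6, 0.3, -9.9]
gripper_width: 0.333
grip_force: 59.9
```

```bash
python3 look.py w8 wrist
```

```text
14.45 [494.38318023  79.05213672 120.51388469] -172.74237023305747 F [ 4.6  0.3 -9.9] w 0.33250593733748846 59.855414628982544 cam [421.  69. 263.]
```

View pics/w8.png

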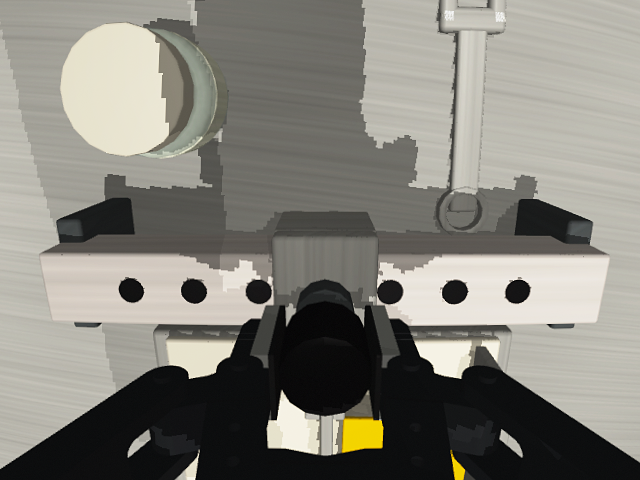

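The sleeve now has three holes on each side and sits midway between the holes at x=258 and 390. The TCP has moved 30.0 mm, so I lower the pin.

>>> servo_tool([
  [[0, 0, 0.05, 0], [0, 0, 0.08, 0], [0, 0, 0.08, 0], [0, 0, 0.08, 0], [0, 0, 0.08, 0], [0, 0, 0.08, 0], [0, 0, 0.07, 0], [0, 0, 0.02, 0], [0, 0, 0, 0], [0, 0, 0, 0]],
])

```text
t: 15.5
position: [494.6, 79.1, 108.5]
ee_rot: [0.001, -0.063, 0.998, 0.0]
wrist_force: [1.2, -1.1, 6.4]
gripper_width: 0.333
grip_force: 61.4
```

>>> servo_tool([
  [[0, 0, 0.02, 0], [0, 0, 0.02, 0], [0, 0, 0, 0], [0, 0, 0, 0], [0, 0, 0, 0], [0, 0, 0, 0], [0, 0, 0, 0], [0, 0, 0, 0], [0, 0, 0, 0], [0, 0, 0, 0]],
])

```text
t: 16.5
position: [494.7, 79.1, 108.4]
ee_rot: [0.001, -0.063, 0.998, 0.0]
wrist_force: [-2.8, -1.0, 11.9]
gripper_width: 0.336
grip_force: 62.0
```

```bash
python3 look.py w9 wrist; python3 look.py s9 side; python3 look.py c9 scene;  python3 - <<'E'
from h import *
for n in("w7","w8","w9"):
    C=load(n+".npz"); W=cloud(C); print(n,"knobtop z",np.median(W[355:385,310:340,2]),"sleeve",np.median(W[250:275,300:350,2]))
for a,b,names in(("scene0","c9","scene"),("side0","s9","side")):
    A,B=load(a+".npz"),load(b+".npz")
C=load("w9.npz")
H=np.array([plane(C,*q,80)[:2] for q in ((194,300),(395,300))])
print(H)
S=load("s9.npz"); cv2.imwrite("pics/s9c.png",cv2.resize(S["p"][160:340,200:420],None,fx=3.3,fy=3.3,interpolation=cv2.INTER_CUBIC))
E
```

```text
16.5 [494.66635849  79.13003719 108.42106049] -172.7416344796553 F [-2.8 -1.  11.9] w 0.3355952926073822 62.00172543525696 cam [421.  69. 251.]
16.55 [494.6438085   79.12216615 108.43115173] -172.74195211314404 F [-1.4 -1.8 11.6] w 0.33003740252372815 62.00194001197815 cam [-274.  894. 1174.]
16.6 [494.65206797  79.12749073 108.42569812] -172.74373402515877 F [-1.5 -1.7 12.2] w 0.3313662765259279 62.001614570617676 cam [1482.  232.  955.]
w7 knobtop z 137.8327933861504 sleeve 94.39153853102187
w8 knobtop z 149.74331748779844 sleeve 94.33765337895503
w9 knobtop z 137.75964239041645 sleeve 94.35694470084405
[[502.52551427  22.84838583]
 [491.42846964 108.86135245]]
```

View pics/s9c.png

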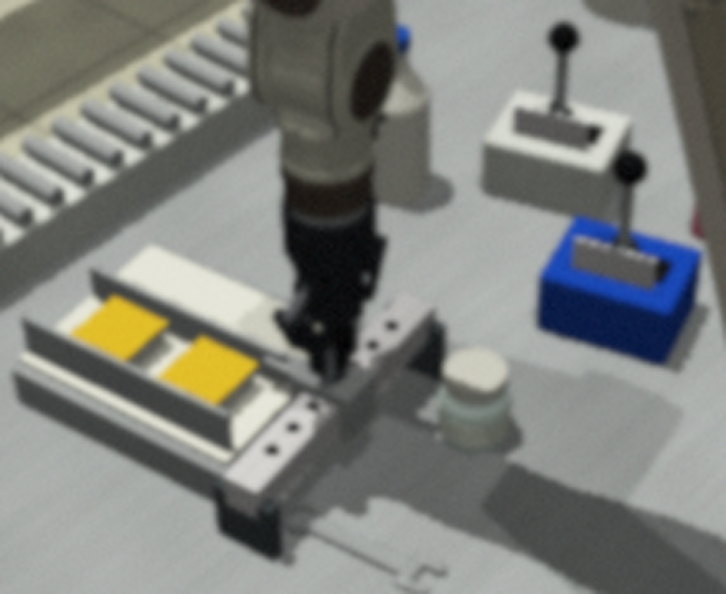

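The side view shows the white lever upright (ball at (564,38)), the lane narrower and the packs undisturbed. The knob top is back at 137.8 mm, its height with the pin home (w7), and it is still gripped. Handing in.

```bash
python3 -c "
from station import ctrl
print(ctrl.sign_off())"
```

```text
the job is handed in; nothing more can be done
None
```

The job is handed in: the belt lever stands upright in neutral, the lane guide is one hole (30 mm) nearer the fixed guide, and the knob is still gripped with the pin held home.

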